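# Weigh the tin from the back of the supplies caddy

## Robot

A 6-joint arm with a two-finger parallel gripper is mounted at the origin on the work surface. World frame = base frame: x ahead of the robot, y to its left, z up, the work surface at z = 0. Lengths are in m, angles in rad, forces in N, time in s.
With the tool pointing down it reaches from about 0.25 to 0.775 m from the base axis. Payload 4 kg.
Tool frame: the origin (TCP) lies at the very end of the fingers, on their centre line; the grasp point (between the pads) lies 19 mm behind it; x points along the fingers, z is the direction in which the jaws open and shut, and the axes are right-handed (so a half turn about x gives the same grasp; the last joint's range is limited). The gripper opens to 94 mm and grips with 3 to 60 N. Pads are 16 mm wide; open, the fingers measure 119 mm over their backs; the gripper's body (75 mm by 177 mm) begins 78 mm behind the grasp point.
Start: joints at [-1.437, 0.087, 1.371, -0, 1.684, -0.103], TCP at [0.129, -0.535, 0.206] pointing down, gripper open.
Joint ranges: [-3.1, 3.1], [-0.76, 2.03], [0.27, 2.55], [-1.08, 4.22], [0.17, 2.65], [-2.57, 2.57]. Speed limits (rad/s): [2.79, 2.79, 3.14, 3.14, 3.14, 3.14].

## Interface

Orientations are given as a 3x3 rotation matrix whose columns are the frame's x, y, z axes.
In Python, from plant import bot, command_gripper, planner, monitor, optics, job gives the robot as it stands. Calls block until the motion is done:
- bot.movep(position, orientation): joint-space move of the TCP to a pose.
- bot.move_straight(position, ori=None, feed=0.15): straight line of the TCP; ori=None keeps the orientation; feed is the mean speed in m/s.
- bot.move_j(angles): joint-space move.
- command_gripper(opening): opening from 0.0 (shut) to 1.0 (fully open); the grip force is fixed at half the most; returns when the fingers have stopped.
- bot.wait(seconds).
- planner.solve_ik(position, orientation): joint angles nearest the present ones, or None.
- monitor.observe(): the state.
- optics.capture(name): name is "side" or "top" or "wrist"; returns a dict with "pixels" (384x512x3 uint8, blue, green, red), "fx", "fy", "cx", "cy" (pixels), "k1" (the pictures are not rectified: a ray, as slopes to the right and down, at radius r is drawn at 1 + k1 r^2 times it, then the intrinsics apply), "position" and "attitude" of the camera in the world; the wrist camera has in their place "hand_eye" (4x4, takes a point from camera to tool coordinates, whose origin is the TCP and whose axes are the tool frame's). Camera axes: x right, y up, looking along -z (the intrinsics and any distortion apply to the point x, -y, -z); pixel columns grow to the right and rows downward; lengths in m; the calibration is good to about 2 mm. A picture is of the moment at which its call begins: read the wrist's pose just before it. There is no depth.
A pose or a line that the arm cannot do raises bot.IKError and nothing moves.
- job.job_done(): hands the job in, once; it reports no verdict.
Trained networks look in the newest picture that a camera, given by its name, has taken for a name from the list of things; names that differ only in an ending like _2 or _b are one class to them, and where a whole thing is asked for, a point or a joint stands for the part that bears it (a point fixed in the world has none). Each returns a list of dicts, best first, with "p" (0 to 1); they miss things now and then, are a little off and sometimes report something else, mostly with a low value. They report only what shows in the picture. A call takes as long as a camera call.
- optics.boxes_of(camera, name): "centre" ([row, column] in pixels, amid what is visible of it).
- optics.pinpoint(camera, name): "centre" ([row, column] in pixels: a listed point, or the origin of a listed thing).
The state is a dict: "time": time; "joint_pos": joint angles; "joint_velocities": joint speeds; "joint_torque": joint torques, N m; "position": TCP position; "tcp_rot": TCP orientation; "ft_force": force on the tool from outside, world axes, zero at the start; "ft_torque": the same for the moment, N m; "gripper_width": opening from 0.0 (shut) to 1.0 (fully open).
Only numpy, scipy, OpenCV 4.12 (cv2) and the standard library are available. Lean on these libraries where they do the work, as an engineer would, in place of code of your own. Each camera call takes 0.05 s, during which the arm holds its last target.

## Task

The low paste tin at the back of the plywood caddy has to be weighed, but the spray can, the oiler and the square tin crowd round it. First stand all three aside on the steel tray, leaving the paste tin where it is; then stand the paste tin in the middle of the scale's pan and leave it there; only after that put the three back in the caddy, each on the very spot where it stood at the start. Keep all four upright, set them down without dropping them, and leave the screwdriver, hammer and glove box alone.

Things in the scene. Friction and masses are not known exactly. Their poses are not given: they have to be found in the camera images.
- spray_can: Aerosol can, round, bare metal with a paper band and a white cap narrower than the can: 52 mm diameter, straight sides up to 124 mm, the cap (45 mm diameter) from 130 up to 152 mm, 0.2 to 0.4 kg. Loose. Origin: centre of its underside; z up.
- oiler: Round white plastic oil bottle, 50 mm diameter, straight sides up to 116 mm, then a shoulder, a 26 mm grey collar and a thin grey cone nozzle to 150 mm, 0.15 to 0.31 kg. Loose. Origin: centre of its underside; z up.
- square_tin: Square metal tin with a paper band, 48 x 48 mm and 122 mm tall, with a small black screw cap (26 mm diameter, up to 140 mm, 8 mm off centre towards its +y), 0.24 to 0.48 kg. Loose. Origin: centre of its underside; x and y along its sides; z up.
- paste_tin: Low round metal tin with lid, 57 mm diameter and 46 mm tall, 0.14 to 0.28 kg. Loose. At the start it stands at the back of the caddy's middle, with one tall container at its left, one at its right and one in front, a few mm from it; which is which changes. Origin: centre of its underside; z up.
- caddy: Fixed plywood tray, no partitions, 156 mm in x, 220 in y, walls 10 thick and 45 high, floor 8 thick. Origin: centre of its underside; back is +x. At the start, in its frame to 3 mm: paste tin at (30, 0), tall containers at (30, 60), (30, -60), (-30, 0) mm. Its front corners hold a small cardboard roll and steel nuts, fixed, up to 27 mm above the bench.
- tray: Empty folded-steel tray, 280 mm along its x, 130 mm along its y, floor 2 mm thick, lip 3 mm thick and 10 mm high, fixed. It lies to one side of the caddy. Origin: centre of its underside.
- scale: Grey bench scale with a square steel pan, 140 x 140 mm, fixed (the pan does not sink). It lies on the other side of the caddy from the tray. Origin: on the bench right under the pan's middle; the pan's top is 50 mm above it; the housing (34 mm high, 160 mm wide in y) reaches 135 mm towards its -x, where the display is.
- screwdriver: Screwdriver lying on the bench in front of the caddy, about 200 mm long. Loose; leave it alone. Origin: underside, about its middle; its tip is towards +x.
- hammer: Hammer lying on the bench beyond the caddy, to the right, about 300 mm long. Loose; leave it alone. Origin: underside, about its middle; its head is towards +x.
- glove_box: Blue carton, 105 x 220 x 75 mm high, standing on the bench beyond the caddy. Loose; leave it alone. Origin: centre of its underside.

How it is judged:
By the outcome, as a careful person would: the job done as asked, in the order asked, and still so for the second after the job is handed in, with the robot touching nothing.
It also fails if it takes over 141 s, if anything falls off the work surface, if the arm or the gripper's body presses on something with over 40 N, if the wrist force passes 120 N, or if a joint passes its speed limit or range.

## Working session

There is one attempt and no reset: what is moved stays moved. The work goes in short steps, each a Python script; the robot and the scene stay as the last script left them, time stands still between calls to the robot, and variables do not carry over. Pictures are saved under pics/ and viewed, and the job is handed in when it is done.

```bash
ls; mkdir -p pics; cat > a.py <<'E'
from plant import bot, command_gripper, planner, monitor, optics, job
import cv2, numpy as np
s=monitor.observe(); print(s['time'],s['position'],s['gripper_width'])
for c in ['side','top']:
    d=optics.capture(c); cv2.imwrite(f'pics/{c}0.png',d['pixels'])
    print(c,{k:(np.round(v,4).tolist()) for k,v in d.items() if k!='pixels'})
    for n in ['spray_can','oiler','square_tin','paste_tin','caddy','tray','scale']:
        print(n,[(np.round(q['centre'],1).tolist(),round(q['p'],2)) for q in optics.boxes_of(c,n)[:2]],[(np.round(q['centre'],1).tolist(),round(q['p'],2)) for q in optics.pinpoint(c,n)[:2]])
print(monitor.observe()['time'])
E
python3 a.py
```

```text
pics
0.0 [ 0.12895005 -0.53410929  0.20434201] 1.0010397913338238
side {'fx': 475.4441, 'fy': 475.4441, 'cx': 267.4666, 'cy': 190.6725, 'k1': 0.0506, 'position': [0.4492, 0.7637, 0.9367], 'attitude': [[-0.9839, 0.1362, -0.116], [-0.1789, -0.7421, 0.646], [0.002, 0.6563, 0.7545]]}
spray_can [([168.3, 271.2], 0.6)] [([193.3, 269.7], 0.84)]
oiler [([212.7, 260.1], 0.62)] [([229.9, 255.0], 0.78)]
square_tin [([200.2, 290.2], 0.69)] [([217.8, 289.8], 0.61), ([229.0, 260.2], 0.24)]
paste_tin [([202.0, 273.7], 0.72)] [([210.1, 264.8], 0.49), ([214.7, 183.1], 0.2)]
caddy [([231.6, 277.8], 0.62)] [([215.2, 277.0], 0.72)]
tray [([126.2, 318.0], 0.65), ([200.9, 290.0], 0.25)] [([128.9, 317.2], 0.75)]
scale [([316.8, 313.2], 0.63)] [([312.9, 300.7], 0.8), ([216.4, 275.7], 0.56)]
top {'fx': 477.7477, 'fy': 477.7477, 'cx': 255.7806, 'cy': 196.264, 'k1': 0.0573, 'position': [0.3427, -0.0181, 1.2021], 'attitude': [[0.0562, 0.9783, -0.1994], [-0.9984, 0.0547, -0.0129], [-0.0017, 0.1998, 0.9798]]}
spray_can [([194.3, 263.2], 0.83)] [([200.2, 263.1], 0.72)]
oiler [([187.8, 213.1], 0.6), ([247.9, 129.1], 0.55)] [([194.3, 217.6], 0.9)]
square_tin [([214.9, 235.5], 0.61)] [([220.6, 238.0], 0.97)]
paste_tin [([191.3, 240.8], 0.58)] [([195.4, 239.1], 0.66)]
caddy [([214.6, 223.3], 0.89)] [([211.3, 234.2], 0.74)]
tray [([238.8, 377.5], 0.71)] [([236.7, 375.4], 0.9)]
scale [([250.5, 131.9], 0.94)] [([238.1, 137.5], 0.81), ([208.9, 235.9], 0.51)]
1.5
```

View pics/side0.png

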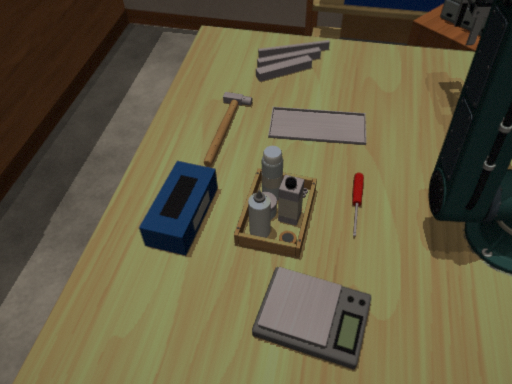

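View pics/top0.png

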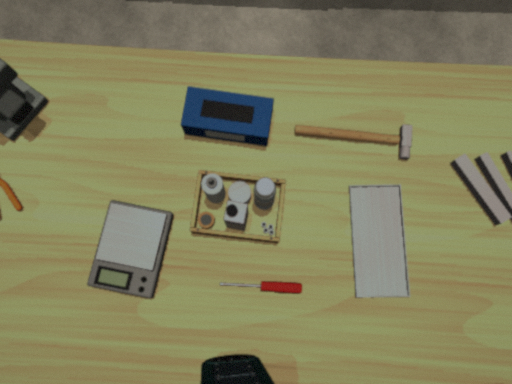

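```bash
cat > h.py <<'E'
import cv2, numpy as np
def ray(d,px,pos=None,att=None):
    """px = [row,col] -> origin, dir in world"""
    K=np.array([[d['fx'],0,d['cx']],[0,d['fy'],d['cy']],[0,0,1]],float)
    u=cv2.undistortPoints(np.array([[[px[1],px[0]]]],float),K,np.array([d['k1'],0,0,0,0.]),).ravel()
    v=np.array([u[0],-u[1],-1.])
    R=np.array(d['attitude'] if att is None else att); p=np.array(d['position'] if pos is None else pos)
    return p,R@v/np.linalg.norm(v)
def onz(d,px,z):
    p,v=ray(d,px); return (p+v*(z-p[2])/v[2])
def proj(d,P):
    K=np.array([[d['fx'],0,d['cx']],[0,d['fy'],d['cy']],[0,0,1]],float)
    R=np.array(d['attitude']);q=(np.atleast_2d(P)-np.array(d['position']))@R
    q=q*[1,-1,-1]
    return cv2.projectPoints(q.reshape(-1,1,3),np.zeros(3),np.zeros(3),K,np.array([d['k1'],0,0,0,0.]))[0].reshape(-1,2)  # col,row
def tri(rays):
    A=np.zeros((3,3));b=np.zeros(3)
    for p,v in rays:
        M=np.eye(3)-np.outer(v,v);A+=M;b+=M@p
    x=np.linalg.solve(A,b)
    return x,[round(1000*float(np.linalg.norm((np.eye(3)-np.outer(v,v))@(x-p))),1) for p,v in rays]
def wristcam(d,s):
    H=np.array(d['hand_eye']);R=np.array(s['tcp_rot']);p=np.array(s['position'])
    d['position']=p+R@H[:3,3];d['attitude']=R@H[:3,:3]
    return d
E
cat > b.py <<'E'
from plant import bot, command_gripper, planner, monitor, optics, job
from h import *
D={}
for c in ['side','top']:
    D[c]=optics.capture(c)
for n in ['spray_can','oiler','square_tin','paste_tin','caddy','tray','scale']:
    r=[]
    for c in D:
        q=optics.pinpoint(c,n)
        if q: r.append(ray(D[c],q[0]['centre'])); print(n,c,np.round(onz(D[c],q[0]['centre'],0.008 if n not in('scale','tray','caddy') else 0),4))
    if len(r)==2: print('   ',np.round(tri(r)[0],4),tri(r)[1])
import pickle; pickle.dump(D,open('D.pkl','wb'))
for n,(y0,y1,x0,x1) in dict(cad=(160,255,180,300),sc=(190,310,80,190),tr=(175,310,330,420)).items():
    im=D['top']['pixels'][y0:y1,x0:x1]; f=6 if n=='cad' else 4
    cv2.imwrite(f'pics/top_{n}.png',cv2.resize(im,None,fx=f,fy=f,interpolation=cv2.INTER_CUBIC))
E
python3 b.py
```

```text
spray_can side [ 0.5823 -0.0205  0.008 ]
spray_can top [ 0.575  -0.0258  0.008 ]
    [ 0.5799 -0.026   0.0006] [3.4, 3.4]
oiler side [0.5829 0.0331 0.008 ]
oiler top [0.5863 0.097  0.008 ]
    [0.5721 0.09   0.0802] [0.5, 0.5]
square_tin top [0.519  0.0443 0.008 ]
paste_tin side [0.5937 0.0338 0.008 ]
paste_tin top [0.5865 0.0428 0.008 ]
    [0.5884 0.0421 0.0176] [3.8, 3.8]
caddy side [0.5565 0.0344 0.    ]
caddy top [0.5475 0.0468 0.    ]
    [0.5501 0.0458 0.0133] [4.8, 4.8]
tray side [ 0.4975 -0.2992  0.    ]
tray top [ 0.4966 -0.3183  0.    ]
    [ 0.499  -0.3236 -0.0215] [0.4, 0.4]
scale side [ 0.4663  0.2874 -0.    ]
scale top [0.4625 0.2849 0.    ]
    [ 0.4646  0.2857 -0.0038] [1.8, 1.8]
```

```bash
cat > c.py <<'E'
from plant import bot, command_gripper, planner, monitor, optics, job
from h import *
import pickle
s=monitor.observe();print(np.round(s['tcp_rot'],3))
R=np.array([[0,0,1.],[0,1,0],[-1,0,0]]) # x down, y=+y world, z=+x world
print(np.linalg.det(R))
W=[]
d=optics.capture('wrist');print(d['fx'],d['cx'],d['k1'],np.round(d['hand_eye'],3))
for i,p in enumerate([(0.50,0.0,0.36),(0.50,0.09,0.36)]):
    for RR in (R,R@np.diag([1,-1,-1])):
        q=planner.solve_ik(p,RR);print(None if q is None else np.round(q,2))
E
python3 c.py
```

```text
[[ 0.     0.972  0.235]
 [-0.     0.235 -0.972]
 [-1.    -0.     0.   ]]
1.0
305.35139241151296 252.74451858303178 -0.07182251086615983 [[ 0.001  0.249 -0.968 -0.179]
 [ 0.     0.968  0.249  0.071]
 [ 1.    -0.001  0.001 -0.001]
 [ 0.     0.     0.     1.   ]]
[-0.11 -0.    1.16 -0.    1.99 -0.11]
None
[ 0.07  0.02  1.14 -0.    1.99  0.07]
None
```

View pics/top_cad.png

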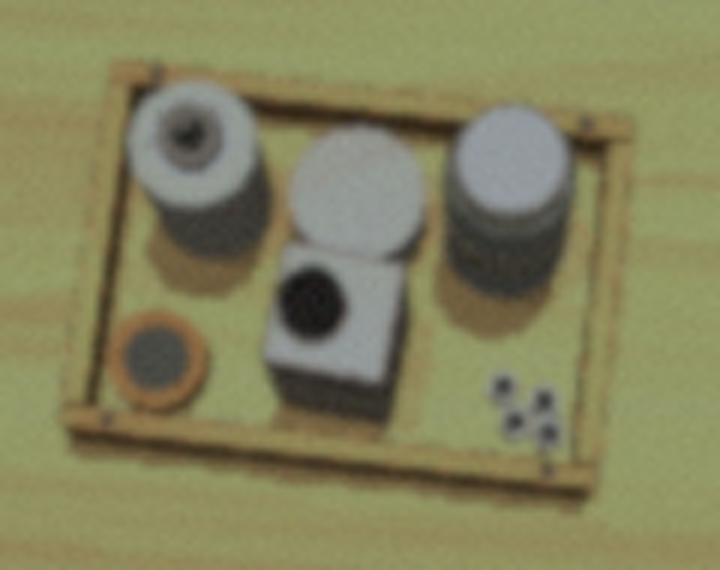

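View pics/top_tr.png

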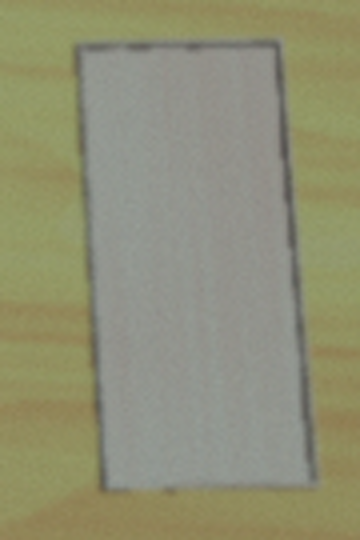

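View pics/top_sc.png

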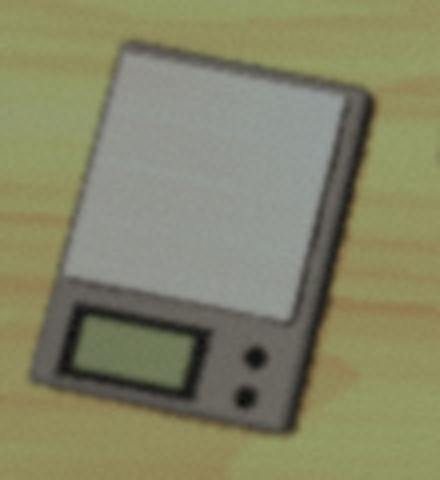

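```bash
cat > c.py <<'E'
from plant import bot, command_gripper, planner, monitor, optics, job
from h import *
import pickle
D=pickle.load(open('D.pkl','rb'));t=D['top']
def rep(n,c,f,o,z):
    P=np.array([onz(t,(y/f+o[0],x/f+o[1]),z) for x,y in c]);print(n,np.round(P,4).tolist(),'mean',np.round(P.mean(0),4),'sides',np.round(np.linalg.norm(np.roll(P,-1,0)-P,axis=1),3))
    e=P[0]-P[3];e2=P[1]-P[2];e=e+e2;print('  yaw',np.degrees(np.arctan2(e[1],e[0])))
rep('caddy',[(113,65),(635,118),(592,486),(65,425)],6,(160,180),.045)
rep('tray',[(76,43),(280,40),(318,487),(103,491)],4,(175,330),.010)
rep('pan',[(123,50),(347,95),(292,323),(65,275)],4,(190,80),.05)
R=np.array([[0,0,1.],[0,1,0],[-1,0,0]])
W=[]
bot.movep([0.45,-0.1,0.30],R)
for i,p in enumerate([(0.53,0.0,0.30),(0.53,0.09,0.30)]):
    bot.movep(p,R); bot.wait(0.2)
    s=monitor.observe(); d=wristcam(optics.capture('wrist'),s); W.append(d)
    cv2.imwrite(f'pics/w{i}.png',cv2.resize(d['pixels'],None,fx=1.5,fy=1.5,interpolation=cv2.INTER_CUBIC))
    d['pin']={n:(optics.pinpoint('wrist',n),optics.boxes_of('wrist',n)) for n in ['spray_can','oiler','square_tin','paste_tin','caddy']}
    for n,v in d['pin'].items(): print(i,n,[(np.round(q['centre'],1).tolist(),round(q['p'],2)) for q in v[0][:2]],[(np.round(q['centre'],1).tolist(),round(q['p'],2)) for q in v[1][:2]])
pickle.dump(W,open('W.pkl','wb'))
for n in d['pin']:
    r=[ray(w,w['pin'][n][0][0]['centre']) for w in W if w['pin'][n][0]]
    if len(r)==2: print(n,np.round(tri(r)[0],4),tri(r)[1])
print(monitor.observe()['time'])
E
python3 c.py
```

```text
caddy [[0.6349, 0.1427, 0.045], [0.6244, -0.0752, 0.045], [0.4708, -0.0645, 0.045], [0.4836, 0.15, 0.045]] mean [0.5535 0.0382 0.045 ] sides [0.218 0.154 0.215 0.151]
  yaw -3.3849473130360304
tray [[0.6259, -0.2384, 0.01], [0.635, -0.3672, 0.01], [0.3582, -0.388, 0.01], [0.3478, -0.259, 0.01]] mean [ 0.4917 -0.3131  0.01  ] sides [0.129 0.278 0.129 0.279]
  yaw 4.266708324991023
pan [[0.5418, 0.3499, 0.05], [0.5216, 0.2113, 0.05], [0.3831, 0.2308, 0.05], [0.4043, 0.3678, 0.05]] mean [0.4627 0.29   0.05  ] sides [0.14  0.14  0.139 0.139]
  yaw -7.706879467901777
0 spray_can [([180.5, 285.7], 0.95)] [([195.5, 289.8], 0.66), ([7.4, 210.2], 0.61)]
0 oiler [([91.7, 294.2], 0.87), ([133.3, 248.7], 0.5)] [([88.3, 301.1], 0.76)]
0 square_tin [([134.1, 247.9], 0.96)] [([140.1, 246.9], 0.84)]
0 paste_tin [([137.5, 288.2], 0.75)] [([137.9, 292.4], 0.68)]
0 caddy [([132.3, 268.6], 0.73)] [([113.3, 256.0], 0.67)]
1 spray_can [([153.3, 290.3], 0.59), ([236.7, 283.2], 0.57)] [([260.2, 292.0], 0.84), ([200.5, 288.1], 0.19)]
1 oiler [([155.1, 287.4], 0.64)] [([164.0, 297.9], 0.56)]
1 square_tin [([191.5, 252.7], 0.64)] [([209.0, 249.1], 0.87)]
1 paste_tin [([195.4, 286.2], 0.65)] [([200.4, 289.2], 0.79), ([210.1, 153.2], 0.49)]
1 caddy [([190.3, 266.9], 0.83), ([193.4, 286.3], 0.25)] [([168.8, 256.6], 0.58)]
spray_can [0.4161 0.2815 1.4491] [5.8, 5.8]
oiler [0.5827 0.1035 0.0316] [3.6, 3.6]
square_tin [0.5242 0.043  0.0102] [3.8, 3.8]
paste_tin [0.5811 0.0378 0.0138] [0.2, 0.2]
caddy [0.5511 0.0454 0.011 ] [0.7, 0.7]
6.85
```

View pics/w0.png

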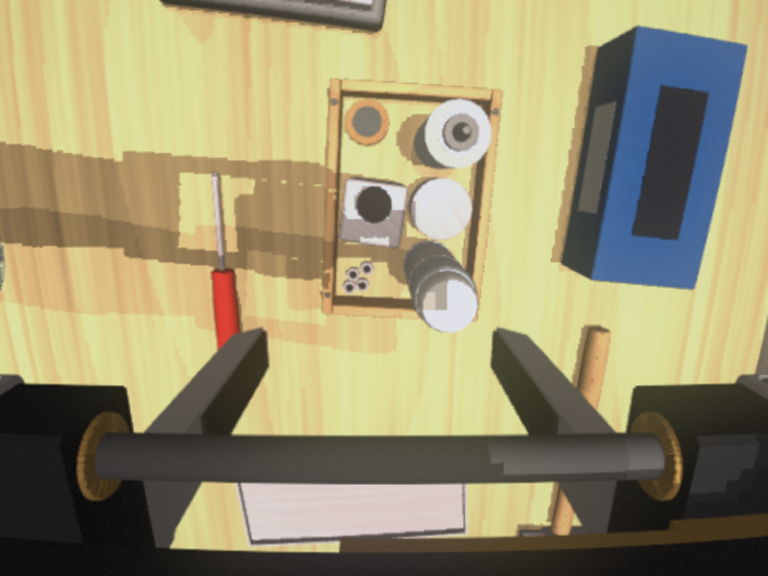

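View pics/w1.png

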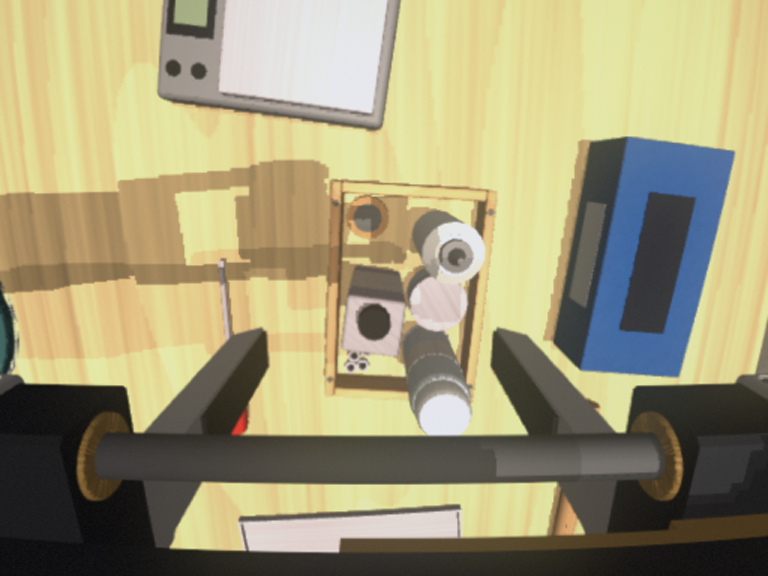

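```bash
cat > z.py <<'E'
import pickle,cv2
W=pickle.load(open('W.pkl','rb'))
for i,(y0,x0) in enumerate([(45,210),(115,210)]):
    im=W[i]['pixels'][y0:y0+185,x0:x0+130]
    im=cv2.resize(im[:, :],None,fx=4,fy=4,interpolation=cv2.INTER_CUBIC)[:600 if i else 740]
    im=im[:600] if i==0 else im[80:680] if im.shape[0]>=680 else im
    cv2.imwrite(f'pics/z{i}.png',im);print(im.shape)
E
python3 z.py
```

```text
(600, 520, 3)
(600, 520, 3)
```

View pics/z0.png

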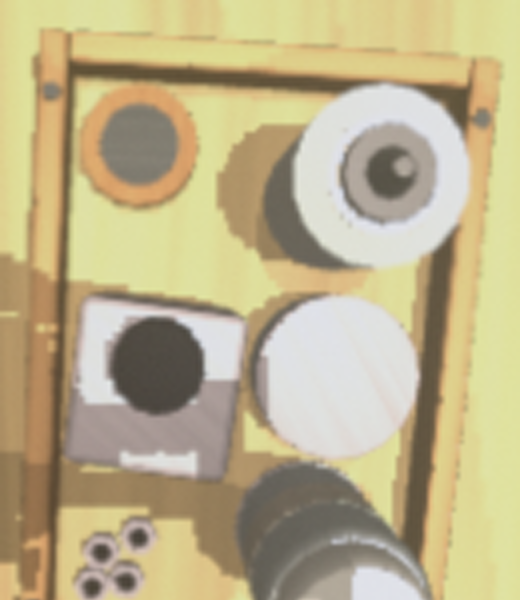

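View pics/z1.png

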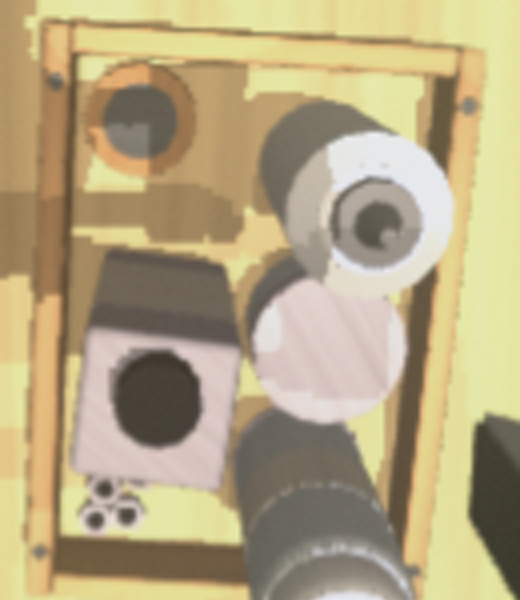

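```bash
cat > t.py <<'E'
import pickle
from h import *
W=pickle.load(open('W.pkl','rb'));t=pickle.load(open('D.pkl','rb'))['top']
f4=lambda x,y,r,c:((y+.5)/4-.5+r,(x+.5)/4-.5+c)
tp=lambda x,y:((y+.5)/6-.5+160,(x+.5)/6-.5+180)
P={'paste':[(338,377),(330,348),(358,193)],'oiler_disc':[(382,176),(370,215),(193,145)],'oiltip':[(403,166),(392,232),None],'cap_sq':[(157,365),(157,398),(313,302)],
'sq1':[(88,296),(88,326),(287,240)],'sq2':[(246,316),(240,344),(407,260)],'sq3':[(228,480),(219,488),(380,380)],'sq4':[(66,458),(72,470),(265,357)],'cTL':[(42,30),(42,20),(65,425)],'cTR':[(497,60),(484,48),(113,65)]}
for n,(a,b,c) in P.items():
    r=[ray(W[0],f4(*a,45,210)),ray(W[1],f4(*b,135,210))]
    x,e=tri(r);print(n,np.round(x,4),e, end=' ')
    if c: x,e=tri(r+[ray(t,tp(*c))]);print('with top',np.round(x,4),e)
    else: print()
r=[ray(W[0],(305/1.5,447/1.5)),ray(W[1],(413/1.5,444/1.5))];print('spraycap',np.round(tri(r)[0],4),tri(r)[1]);x,e=tri(r+[ray(t,tp(514,160))]);print(np.round(x,4),e)
E
python3 t.py
```

```text
paste [0.5712 0.0472 0.161 ] [0.5, 0.5] with top [0.5737 0.0383 0.1278] [6.5, 3.7, 5.3]
oiler_disc [0.5746 0.0942 0.199 ] [0.4, 0.4] with top [0.5741 0.0931 0.1914] [2.1, 2.2, 3.5]
oiltip [0.5762 0.0947 0.2174] [0.8, 0.8] 
cap_sq [0.5246 0.0538 0.2134] [0.0, 0.0] with top [0.5217 0.0469 0.1869] [5.6, 4.5, 5.5]
sq1 [0.5088 0.0683 0.204 ] [0.6, 0.6] with top [0.5171 0.0652 0.222 ] [7.3, 11.7, 18.6]
sq2 [0.5443 0.0639 0.2044] [0.1, 0.1] with top [0.549  0.0358 0.1125] [25.4, 4.6, 21.2]
sq3 [0.54   0.0278 0.2074] [0.4, 0.4] with top [0.5256 0.0168 0.1652] [17.2, 17.9, 32.7]
sq4 [0.504  0.0329 0.2081] [0.1, 0.1] with top [0.5004 0.0465 0.2339] [11.5, 6.0, 16.2]
cTL [0.4934 0.1354 0.1424] [0.8, 0.8] with top [0.4854 0.1393 0.1022] [6.0, 7.7, 8.5]
cTR [0.613  0.128  0.1442] [0.7, 0.7] with top [0.6115 0.1284 0.1473] [1.0, 1.4, 1.8]
spraycap [ 0.5796 -0.0257  0.1495] [0.7, 0.7]
[ 0.5795 -0.0244  0.1526] [1.2, 0.5, 0.9]
```

```bash
sed -i "s/135,210/115,210/; s/'sq1':\[(88,296),(88,326),(287,240)\],'sq2':\[(246,316),(240,344),(407,260)\],'sq3':\[(228,480),(219,488),(380,380)\],'sq4':\[(66,458),(72,470),(265,357)\]/'sq1':[(88,296),(88,326),(265,357)],'sq2':[(246,316),(240,344),(287,240)],'sq3':[(228,480),(219,488),(407,260)],'sq4':[(66,458),(72,470),(380,380)]/" t.py; python3 t.py
```

```text
paste [0.5853 0.0388 0.0524] [0.1, 0.1] with top [0.5856 0.0385 0.0514] [0.3, 0.1, 0.4]
oiler_disc [0.5865 0.1002 0.1236] [0.0, 0.0] with top [0.5867 0.1    0.1218] [0.4, 0.2, 0.4]
oiltip [0.5877 0.1004 0.152 ] [0.4, 0.4] 
cap_sq [0.5236 0.0488 0.1396] [0.0, 0.0] with top [0.5239 0.0486 0.1397] [0.4, 0.3, 0.7]
sq1 [0.5035 0.0673 0.1273] [0.6, 0.6] with top [0.5039 0.0667 0.1264] [0.6, 1.0, 1.2]
sq2 [0.5486 0.0617 0.1272] [0.1, 0.1] with top [0.5491 0.0612 0.1267] [0.6, 0.7, 1.2]
sq3 [0.5433 0.0145 0.1253] [0.7, 0.7] with top [0.5438 0.0146 0.1266] [0.2, 1.3, 1.2]
sq4 [0.4971 0.0214 0.1274] [0.1, 0.1] with top [0.4974 0.0218 0.1292] [0.4, 0.3, 0.5]
cTL [0.4829 0.1551 0.0375] [0.8, 0.8] with top [0.4839 0.1536 0.0423] [0.6, 2.1, 2.3]
cTR [0.6388 0.1456 0.0388] [0.1, 0.1] with top [0.6389 0.1455 0.0367] [0.6, 0.5, 1.0]
spraycap [ 0.5796 -0.0257  0.1495] [0.7, 0.7]
[ 0.5795 -0.0244  0.1526] [1.2, 0.5, 0.9]
```

```bash
cat > g.py <<'E'
from plant import bot, command_gripper, planner, monitor, optics, job
from h import *
import json
def Rz(deg): # jaws along x rotated by deg
    a=np.radians(deg);c,s=np.cos(a),np.sin(a)
    return np.array([[c,-s,0],[s,c,0],[0,0,1]])@np.array([[0,0,1.],[0,1,0],[-1,0,0]])
T0=np.array([0.4917,-0.3131]);ty=np.radians(4.27);ex=np.array([np.cos(ty),np.sin(ty)])
SP={'spray_can':((0.5797,-0.0247),-3.3),'square_tin':((0.5235,0.0412),-7.5),'oiler':((0.5866,0.1000),-3.3)}
SLOT={'spray_can':T0+0.092*ex,'oiler':T0,'square_tin':T0-0.092*ex}
ZH=0.27
def st(m=''):
    s=monitor.observe();print(m,'t',round(s['time'],2),'p',np.round(s['position'],4),'F',np.round(s['ft_force'],1),'w',round(s['gripper_width']*94,1));return s
def pick(xy,yaw,z,opening=0.8,zh=ZH):
    command_gripper(opening)
    R=Rz(yaw); bot.movep([*xy,zh],R); bot.move_straight([*xy,z+0.03],feed=0.2); bot.move_straight([*xy,z],feed=0.06)
    st('at'); command_gripper(0.0); bot.wait(0.2); s=st('gripped')
    bot.move_straight([*xy,z+0.02],feed=0.06); bot.wait(0.1); st('lifted'); bot.move_straight([*xy,zh],feed=0.25)
def place(xy,yaw,z,opening=0.75,zh=ZH):
    R=Rz(yaw); bot.movep([*xy,zh],R); bot.move_straight([*xy,z+0.03],feed=0.25); bot.move_straight([*xy,z+0.004],feed=0.06); bot.wait(0.3)
    f0=monitor.observe()['ft_force'][2]; zz=z+0.004
    while zz>z-0.006:
        zz-=0.001; bot.move_straight([*xy,zz],feed=0.03); bot.wait(0.08)
        f=monitor.observe()['ft_force'][2]
        if f-f0>2.0: break
    st(f'placed zz-z={1000*(zz-z):.1f} f0={f0:.1f}')
    command_gripper(opening); bot.wait(0.15); st('open')
    bot.move_straight([*xy,zz+0.03],feed=0.1); bot.move_straight([*xy,zh],feed=0.3)
def shot(c,n,crop=None,f=1.5):
    s=monitor.observe();d=optics.capture(c)
    if c=='wrist': wristcam(d,s)
    im=d['pixels']
    if crop: im=im[crop[0]:crop[1],crop[2]:crop[3]]
    cv2.imwrite(f'pics/{n}.png',cv2.resize(im,None,fx=f,fy=f,interpolation=cv2.INTER_CUBIC));return d
E
python3 - <<'E'
from g import *
xy,y=SP['spray_can']
pick(xy,y,0.076)
shot('side','s1')
place(SLOT['spray_can'],4.27,0.070)
E
```

```text
at t 9.56 p [ 0.5796 -0.0248  0.0757] F [ 0.6  0.2 -0.1] w 75.3
gripped t 10.25 p [ 0.5801 -0.0247  0.0764] F [ 1.4 -1.1  1. ] w 52.0
lifted t 10.83 p [ 0.5793 -0.0246  0.0956] F [-0.7 -0.2 -2.5] w 51.6
placed zz-z=-1.0 f0=-2.7 t 16.21 p [ 0.5837 -0.3064  0.0704] F [-2.2  1.1  5.9] w 51.3
open t 16.88 p [ 0.5835 -0.3063  0.0689] F [ 0.4 -0.3  0.7] w 71.0
```

```bash
python3 - <<'E'
from g import *
for n in ['oiler','square_tin']:
    xy,y=SP[n]
    pick(xy,y,0.076)
    place(SLOT[n],4.27,0.070)
shot('top','t2',(150,330,60,430),2.1)
E
```

```text
at t 21.49 p [0.5865 0.1    0.0757] F [-0.4 -0.5 -0.1] w 75.5
gripped t 22.22 p [0.5871 0.1    0.0765] F [ 1.7 -0.4  1.5] w 49.1
lifted t 22.8 p [0.5862 0.1    0.0956] F [-0.1 -0.2 -3.5] w 49.2
placed zz-z=0.0 f0=-3.3 t 28.27 p [ 0.4919 -0.3133  0.0704] F [ 0.3  0.4 -0.5] w 49.5
open t 28.96 p [ 0.4917 -0.3131  0.07  ] F [ 0.3 -0.2 -0.3] w 70.3
at t 33.4 p [0.5234 0.0412 0.0758] F [0.2 0.8 0.1] w 75.1
gripped t 34.14 p [0.524  0.0412 0.0764] F [0.6 0.3 1.5] w 47.6
lifted t 34.73 p [0.5231 0.0412 0.0956] F [ 0.3 -0.7 -3.5] w 48.2
placed zz-z=0.0 f0=-3.8 t 40.05 p [ 0.4002 -0.3202  0.0704] F [-0.5  0.4 -0.4] w 48.0
open t 40.76 p [ 0.4  -0.32  0.07] F [ 0.5  0.9 -0.8] w 70.3
```

View pics/t2.png

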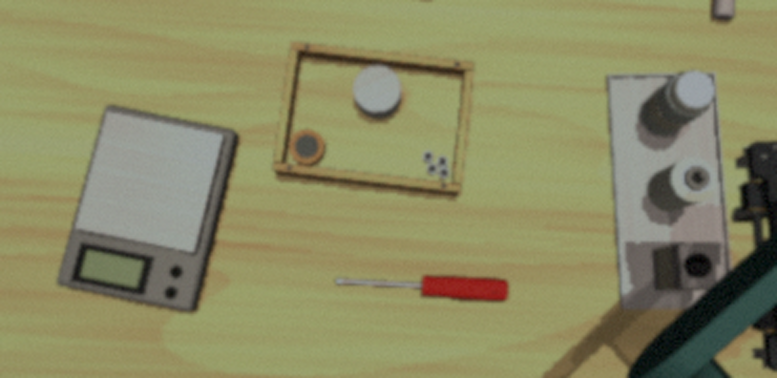

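```bash
python3 - <<'E'
from g import *
import pickle
V=[]
for i,p in enumerate([(0.47,0.20,0.28),(0.47,0.29,0.28)]):
    bot.movep(p,Rz(0));bot.wait(0.2);V.append(shot('wrist',f'v{i}',None,1.5))
pickle.dump(V,open('V.pkl','wb'))
for y in (86.7,-93.3): print(planner.solve_ik([0.5856,0.0387,0.018],Rz(y)),planner.solve_ik([0.4627,0.29,0.06],Rz(y)))
st()
E
```

```text
[-3.06026595e-02  2.75886442e-01  1.53354133e+00 -4.44089210e-16
  1.33216488e+00 -1.54380312e+00] [ 4.56024649e-01  1.52753703e-01  1.59210640e+00 -4.44089210e-16
  1.39673255e+00 -1.05717581e+00]
[-3.06026595e-02  2.75886442e-01  1.53354133e+00 -4.44089210e-16
  1.33216488e+00  1.59778953e+00] [ 4.56024649e-01  1.52753703e-01  1.59210640e+00 -4.44089210e-16
  1.39673255e+00  2.08441684e+00]
 t 44.83 p [0.4703 0.289  0.2804] F [-0.5 -0.1 -0.4] w 70.3
```

View pics/v0.png

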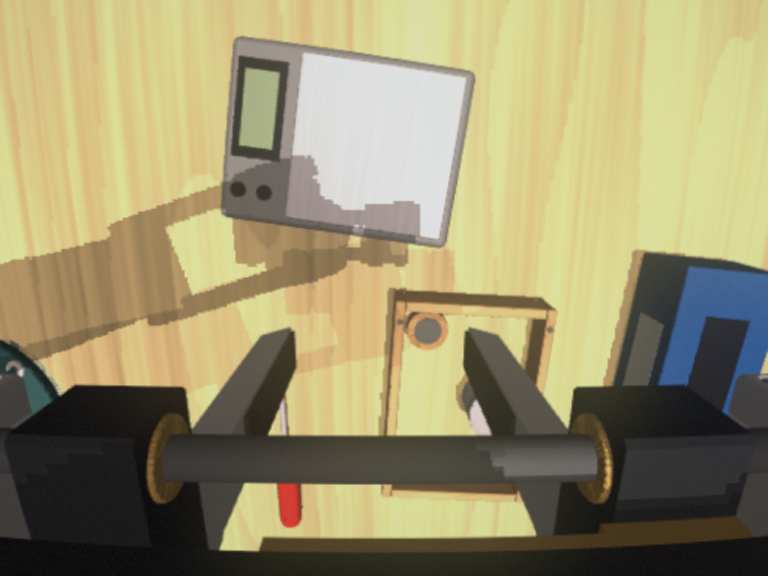

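View pics/v1.png

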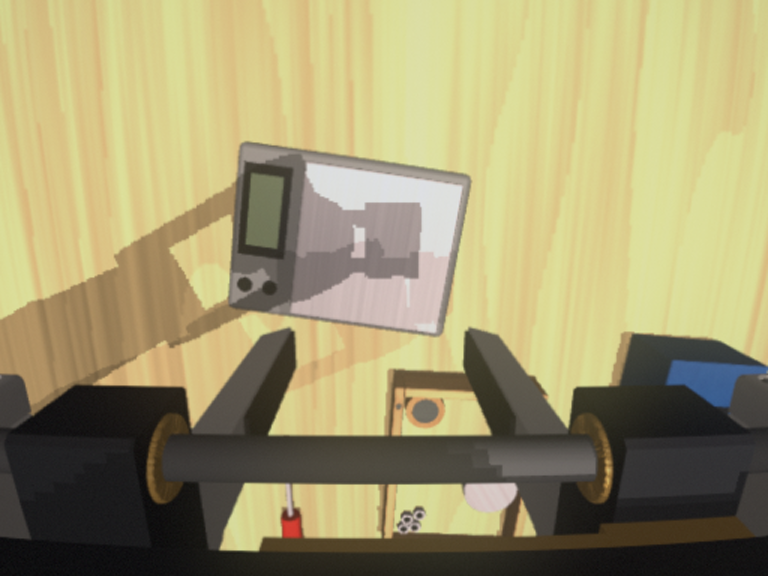

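```bash
python3 - <<'E'
import pickle
from h import *
V=pickle.load(open('V.pkl','rb'));t=pickle.load(open('D.pkl','rb'))['top']
A=[(303,53),(467,77),(441,242),(287,218)];B=[(305,162),(466,185),(438,331),(290,310)];C=[(65,275),(123,50),(347,95),(292,323)]
g=lambda p:((p[1]+.5)/1.5-.5,(p[0]+.5)/1.5-.5);h=lambda p:((p[1]+.5)/4-.5+190,(p[0]+.5)/4-.5+80)
X=[]
for a,b,c in zip(A,B,C):
    x,e=tri([ray(V[0],g(a)),ray(V[1],g(b)),ray(t,h(c))]);X.append(x);print(np.round(x,4),e)
print(np.mean(X,0))
for d,k,q in ((V[0],g,A),(V[1],g,B),(t,h,C)): print(np.mean([onz(d,k(p),.05) for p in q],0))
E
```

```text
[0.4045 0.3704 0.0473] [0.2, 1.1, 1.1]
[0.5432 0.3511 0.0494] [1.1, 1.4, 0.3]
[0.5241 0.2125 0.0448] [2.3, 1.5, 1.2]
[0.3838 0.2332 0.0416] [1.4, 1.3, 0.5]
[0.46388467 0.29181506 0.04578602]
[0.4641832  0.29113741 0.05      ]
[0.46421876 0.29368269 0.05      ]
[0.46356726 0.2909529  0.05      ]
```

```bash
python3 - <<'E'
from g import *
pick((0.5856,0.0386),86.7,0.018,opening=0.9,zh=0.2)
place((0.464,0.2915),82.3,0.060,opening=0.85,zh=0.25)
bot.movep([0.47,0.20,0.28],Rz(0));bot.wait(0.1);d=shot('wrist','v2')
st();shot('top','t3',(150,330,60,430),2.1)
import pickle;pickle.dump(d,open('v2.pkl','wb'))
E
```

```text
at t 48.57 p [0.5855 0.0386 0.0177] F [-0.9  0.  -0.1] w 84.9
gripped t 49.33 p [0.5858 0.0384 0.0183] F [-1.  -1.1  1.7] w 56.4
lifted t 49.91 p [0.5853 0.0387 0.0377] F [ 0.1  0.4 -1.8] w 56.1
placed zz-z=-1.0 f0=-0.5 t 55.15 p [0.4643 0.2916 0.0603] F [-2.6 -0.6  5.2] w 56.4
open t 55.88 p [0.464  0.2915 0.0589] F [-0.7 -0.5 -0.2] w 79.7
 t 58.32 p [0.4698 0.2002 0.2793] F [ 0.6 -0.5 -0. ] w 79.8
```

View pics/v2.png

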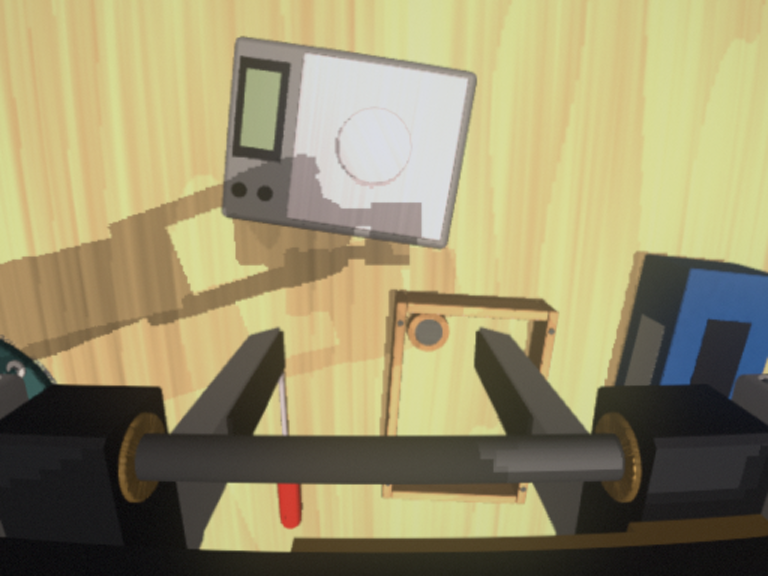

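View pics/t3.png

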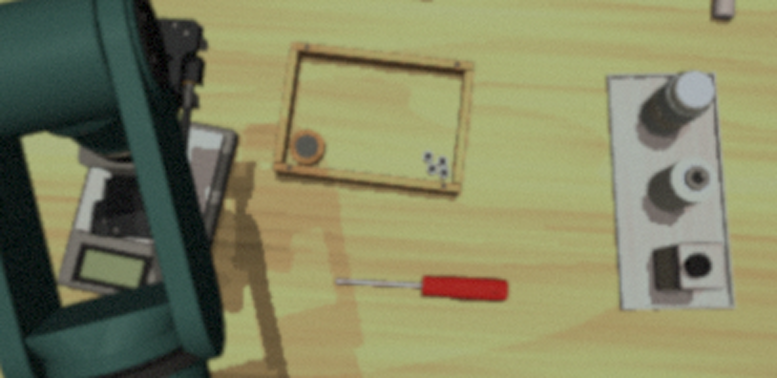

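```bash
python3 - <<'E'
from g import *
for n in ['oiler','spray_can','square_tin']:
    xy,y=SP[n]
    pick(SLOT[n],4.27,0.070)
    place(xy,y,0.076)
bot.movep([0.53,0.0,0.30],Rz(0)); bot.wait(.2)
import pickle
W=[shot('wrist','e0')]
st()
bot.movep([0.53,0.09,0.30],Rz(0)); bot.wait(.2);W.append(shot('wrist','e1'))
pickle.dump(W,open('E.pkl','wb'))
a,b=pickle.load(open('W.pkl','rb'));
for i,(w,y0) in enumerate(((a,45),(b,115))):
    f=lambda d:cv2.resize(d['pixels'][y0:y0+150,210:340],None,fx=3,fy=3,interpolation=cv2.INTER_CUBIC)
    cv2.imwrite(f'pics/cmp{i}.png',np.hstack([f(w),f(W[i])]))
    print(np.round(np.array(w['position'])-W[i]['position'],4))
st()
E
```

```text
at t 62.2 p [ 0.4916 -0.3131  0.0697] F [0.  0.5 0.9] w 75.3
gripped t 62.92 p [ 0.4919 -0.3132  0.0703] F [-0.3  0.4  0.5] w 49.3
lifted t 63.51 p [ 0.4915 -0.3129  0.0896] F [ 1.3  0.4 -2.3] w 49.0
placed zz-z=-1.0 f0=-2.1 t 69.3 p [0.5869 0.1    0.0763] F [-1.3  0.5  6.1] w 49.5
open t 69.99 p [0.5866 0.1    0.0749] F [-0.1 -0.1 -0.3] w 70.5
at t 74.62 p [ 0.5834 -0.3062  0.0697] F [ 0.1 -0.5  0. ] w 75.3
gripped t 75.32 p [ 0.5837 -0.3064  0.0704] F [ 0.3 -0.1  1.5] w 51.3
lifted t 75.9 p [ 0.5832 -0.3061  0.0896] F [ 0.4  0.9 -3.1] w 51.8
placed zz-z=-1.0 f0=-2.6 t 81.22 p [ 0.58   -0.0247  0.0764] F [-1.9  0.4  5.6] w 51.4
open t 81.88 p [ 0.5797 -0.0247  0.0749] F [-1.  -0.1  0.6] w 70.3
at t 86.31 p [ 0.3999 -0.3199  0.0698] F [-0.   0.1 -0.3] w 75.3
gripped t 87.05 p [ 0.4001 -0.3201  0.0703] F [-0.1 -0.3  0.8] w 48.0
lifted t 87.63 p [ 0.3997 -0.3197  0.0896] F [-1.3  0.5 -2.8] w 47.8
placed zz-z=-1.0 f0=-3.7 t 93.28 p [0.5238 0.0412 0.0762] F [-1.7  0.6  5.4] w 48.0
open t 93.99 p [0.5235 0.0412 0.075 ] F [-0.9 -0.7  0.1] w 70.7
 t 95.72 p [0.5293 0.0008 0.2982] F [-0.6  0.5  0.7] w 70.3
[-0.0003 -0.002   0.0027]
[ 0.0001 -0.0001  0.0001]
 t 96.42 p [0.5301 0.0891 0.2999] F [-0.2 -0.  -0.4] w 71.0
```

View pics/cmp0.png

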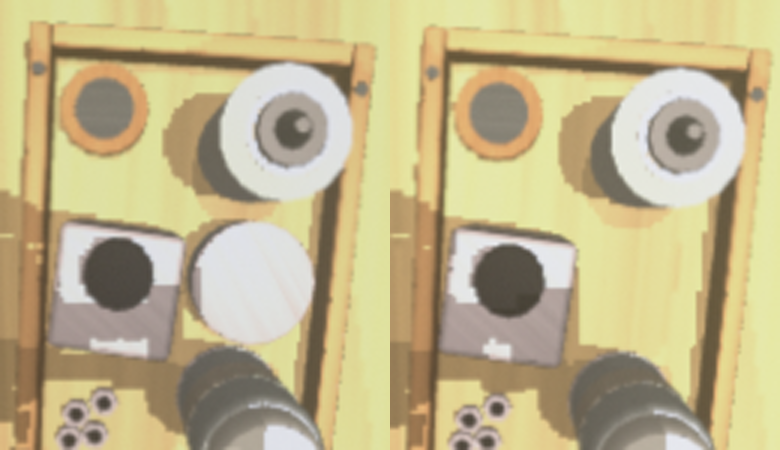

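View pics/cmp1.png

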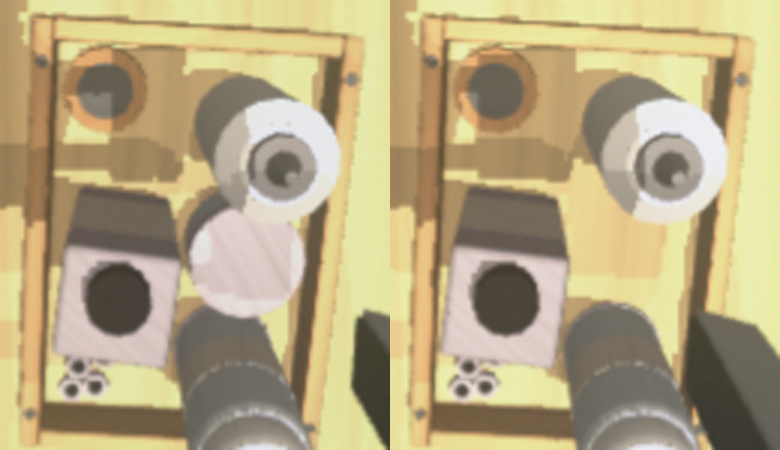

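```bash
python3 - <<'E'
import pickle,cv2,numpy as np
a=pickle.load(open('W.pkl','rb'))[1]['pixels'];b=pickle.load(open('E.pkl','rb'))[1]['pixels']
G=lambda i:cv2.cvtColor(i,cv2.COLOR_BGR2GRAY).astype(np.float32)
a,b=G(a),G(b)
def m(n,cx,cy,w,h):
    x,y=int(210+cx/3),int(115+cy/3);w,h=w//3,h//3
    warp=np.eye(2,3,dtype=np.float32)
    cc,warp=cv2.findTransformECC(a[y:y+h,x:x+w],b[y:y+h,x:x+w],warp,cv2.MOTION_EUCLIDEAN,(3,200,1e-6),None,1)
    c=np.array([w/2,h/2,1]);print(n,'cc',round(cc,3),'shift px',np.round(warp@c-c[:2],2),'rot',round(np.degrees(np.arctan2(warp[1,0],warp[0,0])),2))
m('caddyTL',20,5,150,130);m('nuts',55,350,60,60)
m('oiler',205,90,150,140);m('tin top',48,236,145,140);m('spray',165,330,165,120)
E
```

```text
caddyTL cc 0.953 shift px [-0.03  0.13] rot 0.13
nuts cc 0.986 shift px [0.08 0.09] rot -0.28
oiler cc 0.918 shift px [-0.51  0.02] rot 0.17
tin top cc 0.963 shift px [-0.75 -0.03] rot -1.59Traceback (most recent call last):
  File "<stdin>", line 11, in <module>
  File "<stdin>", line 8, in m
cv2.error: OpenCV(4.12.0) /io/opencv/modules/video/src/ecc.cpp:574: error: (-7:Iterations do not converge) NaN encountered. in function 'findTransformECC'
```

```bash
python3 - <<'E'
from g import *
bot.movep([0.35,-0.1,0.35],Rz(0)); bot.wait(.3)
shot('side','f_s',(90,370,200,400),2.1);shot('top','f_t',(100,330,60,430),2.1);st()
E
```

```text
t 97.86 p [ 0.3503 -0.0997  0.3497] F [ 0.5 -1.3 -0.6] w 70.8
```

View pics/f_s.png

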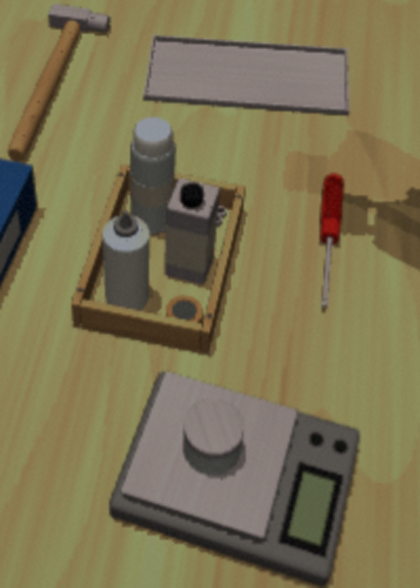

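View pics/f_t.png

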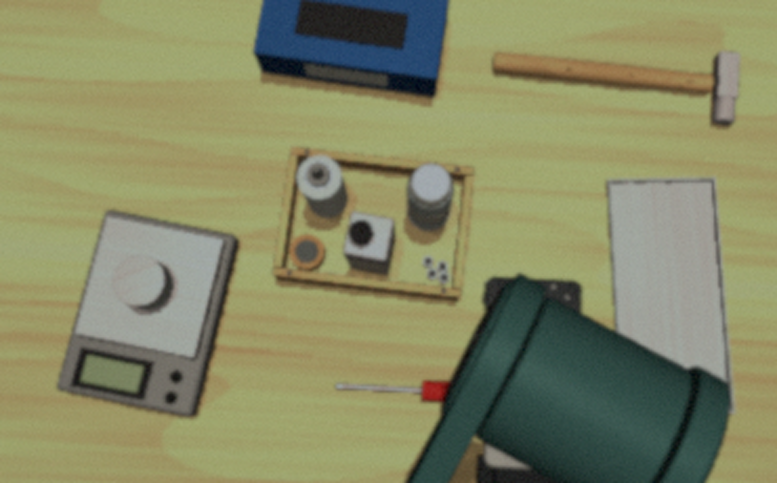

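```bash
python3 - <<'E'
import pickle,cv2,numpy as np
a=pickle.load(open('W.pkl','rb'))[1]['pixels'];b=pickle.load(open('E.pkl','rb'))[1]['pixels']
G=lambda i:cv2.resize(cv2.cvtColor(i,cv2.COLOR_BGR2GRAY),None,fx=8,fy=8,interpolation=cv2.INTER_CUBIC)
a,b=G(a),G(b)
for n,(r0,r1,c0,c1) in dict(spraybody=(222,250,264,318),spraycap=(250,285,268,320),oilertop=(146,192,275,330),caddy=(115,140,212,270)).items():
    T=a[8*r0:8*r1,8*c0:8*c1];S=b[8*r0-40:8*r1+40,8*c0-40:8*c1+40]
    r=cv2.matchTemplate(S,T,cv2.TM_CCOEFF_NORMED);_,v,_,l=cv2.minMaxLoc(r);print(n,round(v,3),(l[0]-40)/8,(l[1]-40)/8)
E
```

```text
spraybody 0.508 -0.125 0.125
spraycap 0.823 -1.0 0.125
oilertop 0.888 -0.5 0.0
caddy 0.97 0.0 0.125
```

```bash
python3 - <<'E'
from plant import job
job.job_done()
E
```

```text
the job is handed in; nothing more can be done
```

The job is done and handed in at about 98 s of the 141 s allowed. I stood the oiler, spray can and square tin on the steel tray and put the paste tin in the middle of the scale's pan. Then I returned each of the three to its starting spot. Each was lowered in 1 mm steps and released at or within 1 mm of the height worked out for its support, with no drop.

**Last checks**
- **Upright and clear:** the final side and top pictures show all four upright, the paste tin on the pan, the tray empty and the gripper away from everything. The screwdriver, hammer and glove box look undisturbed.
- **Return positions:** matching wrist pictures from before and after shows the three back within roughly 1 mm of where they stood. All three sit slightly towards the front, and the square tin is turned by about 1.6°. I left these as they were.
- **Heights:** heights measured from the pictures came out 2–4 mm below the listed ones for most things, and about 7–10 mm low for the spray cap. I used the listed heights, with a force check at each placing to feel for contact.
- **Contact signal:** it fired clearly on every placing except the first ones of the oiler and square tin on the tray, where it read only about 3 N. Both stood properly in the picture taken afterwards.
- **Not confirmed:** one match on the spray can's body was too weak to use, so its return position rests on matching its cap.

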